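Load the thread-gauging jig and hold its sprung clamp arm closed

TASK

Load the steel clamp jig for thread gauging: stand the smaller brass connector in pocket one, the one next to the arm's pivot, and then the larger connector in pocket two, each fully down on its flange. Then push the sprung clamp arm by its upright handle past the ratchet click until its pads press firmly on both connectors, and finish still holding it there, because it springs open when let go and I am about to screw the gauge in. Do not press the jig's push button, and leave everything else on the bench where it stands.

Things in the scene. Friction and masses are not known exactly. Their poses are not given: they have to be found in the camera images.
- small_connector: Smaller of two brass tank connectors, loose, upright on the bench. From below: spigot 21 mm in diameter, 18 mm long; round flange 36 mm across, 18 to 25 mm above its foot; threaded tube 21 mm in diameter from 25 mm to the top at 56 mm: grip it by this tube. About 0.12 kg. Origin: centre of the spigot's foot, z up its axis; round, so yaw means nothing.
- large_connector: Larger brass tank connector, loose, upright on the bench. From below: spigot 26.4 mm in diameter, 18 mm long; round flange 44 mm across, 18 to 26 mm above its foot; threaded tube 26.4 mm in diameter from 26 mm to the top at 62 mm: grip it by this tube. About 0.20 kg. Origin: centre of the spigot's foot, z up its axis; round.
- jig: Steel clamp jig, fixed to the bench: plate 175 mm (its x) by 320 mm (its y), 25 mm thick. Origin: centre of the underside; x points away from the robot, y left. Yaw up to 0.2 rad either way. Behind the pockets (+x) is the fixed jaw, a rail with two vee notches, 11 mm above the plate; in front of them (-x) the clamp arm; the arm's pivot is at the left.
- pocket1 (a point): Pocket one: centre of the mouth of the smaller bore (24.5 mm in diameter, 25 mm deep, 2 mm chamfer) in the plate's top, 25 mm above the bench; axes as the jig. The one next to the pivot, one punch dot on the rail behind it. A connector fully in has its flange on the plate, its origin 18 mm below this point. The vee notch clears a centred flange by 1.3 mm.
- pocket2 (a point): Pocket two: centre of the mouth of the larger bore (29.9 mm in diameter), 70 mm from pocket one along the jig's -y, two punch dots behind it; otherwise as pocket one, the connector's origin 18 mm below this point when fully in.
- pivot (a point): Where the upright pivot axis of the clamp arm meets the plate's top, 25 mm above the bench; axes as the jig. In the jig's axes it lies 100 mm in +y and 45 mm in -x from pocket one. Round it is the hub with the toothed disc, 40 mm in radius, top 64 mm above the bench; to its +y the brass pawl slider.
- clamp_arm (a joint): Clamp arm's angle, rad, anticlockwise from above. 0: sprung open. Pushing the handle (to jig +x and -y at first, +x at the end) closes it: pads meet the connectors and tooth clicks over pawl at 0.5 to 0.6; 0.68: square, along the jig's -y from the pivot; 0.73: hard stop. Handle force 4 N at first, about 12 N just before the click and at 0.68. It does not lock: let go, it springs open.
- handle: Upright round handle at the clamp arm's free end: a black sleeve 20 mm in diameter, from 45 mm to 102 mm above the bench, free to turn on its stud. Origin: its lower end, on its axis, 240 mm from the pivot axis; its own yaw means nothing. The arm below it is a bar 12 mm thick, top 45 mm above the bench.
- handle_mid (a point): Point on the handle's axis 80 mm above the bench, 240 mm from the pivot axis: where to push.
- pad1: Pressure pad of pocket one on the clamp arm: dark steel block 18 mm wide on a sprung rod, 100 mm from the pivot, 31 mm above the bench; origin: centre of its pressing face. Its spring gives about 5 N with the arm square.
- pad2: The same pad for pocket two, 170 mm from the pivot.
- log_button (a joint): Travel of the blue push button, 24 mm across, near the left front corner of the jig's plate (jig x -55 mm, y +122 mm, top 46 mm above the bench); 0 up, 0.005 m fully down. Not to be pressed.
- lever_valve: Bystander: brass lever valve lying on the bench, 72 mm long, with a flat steel lever reaching 85 mm along its y, top 54 mm; origin below its middle. Loose.
- parts_cup: Bystander: grey polymer cup 82 mm across, 58 mm high, with nuts and washers in it; origin: centre of its underside. Loose.
- dial_stand: Bystander: silver dial indicator on a magnetic base 50 by 58 by 52 mm with a post up to 212 mm; the dial, 57 mm across, hangs 95 mm to the base's -y side. Origin: centre of the base's underside. Loose, heavy.
- plug_gauge: Bystander: steel thread plug gauge lying along its x, 94 mm long, 23 mm thick; origin under its middle. Loose.
- ring_gauge: Bystander: steel ring gauge, 45 mm across, 14 mm high; origin: centre of its underside. Loose.
- backnut: Bystander: brass hexagon backnut, 32 mm across flats, 9 mm high; origin: centre of its underside. Loose.
- caliper: Bystander: digital caliper lying along its x, 235 mm long, 14 mm high; origin under its middle. Loose.
Things that resemble listed ones, but are neither listed nor needed, are in the scene too. Leave any purple or turquoise look-alike of the large_connector alone.

How it is judged:
On the way, in this order (a step that is already met when the one before it is completed fails the run):
1. the smaller connector stands fully down in pocket one, let go (z of small_connector in the frame of pocket1 below -0.014 m and horizontal distance between small_connector and pocket1 below 0.005 m and angle between small_connector's own z axis and vertical below 0.1 rad and contact force between the fingers and small_connector below 0.3 N), for 0.2 s.
2. then the larger connector stands fully down in pocket two, let go (z of small_connector in the frame of pocket1 below -0.014 m and horizontal distance between small_connector and pocket1 below 0.005 m and angle between each of small_connector, large_connector's own z axis and vertical below 0.1 rad and z of large_connector in the frame of pocket2 below -0.014 m and horizontal distance between large_connector and pocket2 below 0.005 m and contact force between the fingers and large_connector below 0.3 N), for 0.2 s.
3. then the clamp arm is pushed past its click (value of joint clamp_arm above 0.61 rad), for 0.2 s.
At the end, for the whole second after the job is handed in: Both connectors stand in their pockets (within 5 mm of the bore's centre, flange within 4 mm of the plate, tilt under 0.1 rad), the clamp arm is held past its click (beyond 0.61 rad) by the gripper's fingers pushing on the handle (over 3 N), and each pad presses its connector with over 1 N (z of small_connector in the frame of pocket1 below -0.014 m and horizontal distance between small_connector and pocket1 below 0.005 m and angle between each of small_connector, large_connector's own z axis and vertical below 0.1 rad and z of large_connector in the frame of pocket2 below -0.014 m and horizontal distance between large_connector and pocket2 below 0.005 m and value of joint clamp_arm above 0.61 rad and contact force between the fingers and handle above 3 N and contact force between pad1 and small_connector above 1 N and contact force between pad2 and large_connector above 1 N); the arm keeps its last pose, push and grip.
It fails at once if the push button was pressed (value of joint log_button above 0.003 m).
It fails at once if something else on the bench was moved by more than 25 mm (distance of any of lever_valve, parts_cup, dial_stand, plug_gauge, ring_gauge, backnut, caliper from where it was at the start of the episode above 0.025 m).
It also fails if it takes over 67 s, if anything falls off the work surface, if the arm or the gripper's body presses on something with over 40 N, if the wrist force passes 120 N, or if a joint passes its speed limit or range.

ROBOT

A 7-joint arm with a two-finger parallel gripper is mounted at the origin on the work surface. World frame = base frame: x ahead of the robot, y to its left, z up, the work surface at z = 0. Lengths are in m, angles in rad, forces in N, time in s.
With the tool pointing down it reaches from about 0.375 to 0.925 m from the base axis. Payload 3.1 kg.
Tool frame: the origin (TCP) lies midway between the tips of the shut fingers; the grasp point (between the pads) lies 19 mm behind it; z points along the fingers, y is the line along which they close (so a half turn about z gives the same grasp; the last joint's range is limited). The gripper opens to 85 mm and grips with 20 to 120 N. Pads are 22 mm wide; open, the fingers measure 114 mm over their backs; the gripper's body (76 mm by 85 mm) begins 54 mm behind the grasp point. The pads swing forward as they close: fully open they stand 13 mm farther back than shut.
Start: joints at [1.207, 0.383, 0.044, 1.598, -0.018, 1.161, -0.05], TCP at [0.171, -0.627, 0.231] pointing down, gripper open.
Joint ranges: [-2.61, 2.61], [-0.41, 2.15], [-1.48, 1.57], [0, 2.5], [-1.57, 4.71], [0.05, 1.97], [-2.85, 2.85]. Speed limits (rad/s): [2.79, 2.79, 3.14, 3.14, 3.14, 3.14, 3.14].

INTERFACE

Orientations are given as a rotation vector (axis times angle).
In Python, from rig import ctrl, cams, job gives the robot as it stands.
- The arm moves only by the shell command python3 -m creep 'ROWS' [FORCE]. ROWS is JSON, a list of rows, each an object of numbers: "tx", "ty", "tz": the shift along the tool's x, y, z in cm; "ax", "ay", "az": the turn, a rotation vector about the tool's x, y, z in degrees; "fingers": the closure, from -1 (fully open) to 1 (shut), so that 0 is half open. In form: [{"tx": .., "ty": .., "tz": .., "ax": .., "ay": .., "az": .., "fingers": ..}, ...]. A call has exactly 8 rows; each row shifts and turns the commanded pose from where the row before left it, along the tool's axes as they then stand; what a row does not reach is not made up. A row lasts 1/8 s, in which the tool goes at most 62.5 mm and 10.7 degrees, less where a joint would pass 70% of its speed; a pose out of reach is approached as far as the arm can. A call is refused whole if a number of a shift passes 6.25 or a number of a turn 10.7, either way. A call with a gripper value outside its range is refused whole. The fingers move at their own pace and stop on an object; FORCE is the grip in N (left out, the last holds). Time passes only in rows, so rows that do not move let the fingers close, or fill a call up. It gives the time, the measured TCP pose, the force, the opening and the grip force at its end, in the units of the state.
- ctrl.read_state(): the state, without advancing time (a new reading comes with each control period).
- cams.snapshot(name): name is "side" or "top" or "wrist"; returns (picture, depth): 384x512x3 uint8, red, green, blue; 384x512 float32, m along the optical axis (not along the pixel's ray), 0 where there is no reading.
- cams.camera_model(name): a dict with "mtx" (3x3 intrinsics, pixels), "world_from_camera" (4x4, takes a point from camera to world coordinates). Camera axes: x right, y down, z forward; pixel columns grow to the right and rows downward; lengths in m; the calibration is good to about 2 mm. A picture is of the moment at which its call begins: read the wrist's pose just before it. camera_model takes no time and is no camera call; for the wrist camera it gives the pose at the moment of the call.
- job.hand_in(): hands the job in; it is judged then, once.
Trained networks look in the newest picture that a camera, given by its name, has taken for a name from the list of things; names that differ only in an ending like _2 or _b are one class to them, and where a whole thing is asked for, a point or a joint stands for the part that bears it (a point fixed in the world has none). Each returns a list of dicts, best first, with "p" (0 to 1); they miss things now and then, are a little off and sometimes report something else, mostly with a low value. They report only what shows in the picture. A call takes as long as a camera call. They do not tell look-alikes from the thing itself.
- cams.search_frame(label, camera): "at" ([column, row] in pixels, amid what is visible of it).
- cams.landmark_of(label, camera): "at" ([column, row] in pixels: a listed point, or the origin of a listed thing).
The state is a dict: "clock": time; "joint_pos": joint angles; "joint_velocities": joint speeds; "tau": joint torques, N m; "eef_pos": TCP position; "eef_rot": TCP orientation; "wrist_force": force on the tool from outside, world axes, zero at the start; "moment": the same for the moment, N m; "opening": finger opening in m; "grasp_force": force on a finger pad.
Only numpy, scipy, OpenCV 4.12 (cv2) and the standard library are available. Lean on these libraries where they do the work, as an engineer would, in place of code of your own. Each camera call takes 0.05 s, during which the arm holds its last target. There are 200 camera calls.

## Working session

There is one attempt and no reset: what is moved stays moved. The work goes in short steps, Python scripts to look and compute and a shell command to move; the robot and the scene stay as the last step left them, time stands still between calls to the robot, and variables do not carry over. Pictures are saved under pics/ and viewed, at most 10 in all, crops included, and the job is handed in when it is done.

```bash
ls; mkdir -p pics; cat > h.py <<'E'
import numpy as np, cv2
from rig import ctrl, cams, job
from scipy.spatial.transform import Rotation as R
def px2w(cam,uv,z=None,depth=None,M=None):
    M=M or cams.camera_model(cam); K=np.array(M["mtx"]);T=np.array(M["world_from_camera"])
    r=np.linalg.inv(K)@np.array([uv[0],uv[1],1.]); 
    if z is None: return T[:3,:3]@(r*depth)+T[:3,3]
    d=T[:3,:3]@r; return T[:3,3]+d*(z-T[2,3])/d[2]
def snap(cam,f=None):
    M=cams.camera_model(cam); p,d=cams.snapshot(cam)
    if f: cv2.imwrite("pics/"+f,p[:,:,::-1])
    return p,d,M
E
python3 - <<'E'
from h import *
s=ctrl.read_state(); print({k:np.round(v,3).tolist() for k,v in s.items()})
for c in("top","side"):
    p,d,M=snap(c,c+"0.png"); print(c,np.round(M["world_from_camera"],3).tolist())
    for l,z in(("small_connector",0),("large_connector",0),("pocket1",.025),("pocket2",.025),("pivot",.025),("handle_mid",.08),("log_button",.046)):
        for o in cams.landmark_of(l,c)[:4]: print(l,np.round(o["at"]),round(o["p"],2),np.round(px2w(c,o["at"],z,M=M),3))
E
```

```text
pics
{'clock': 0.0, 'joint_pos': [1.207, 0.384, 0.044, 1.6, -0.018, 1.161, -0.05], 'joint_velocities': [-0.0, -0.0, -0.0, 0.0, -0.001, 0.0, 0.001], 'tau': [-0.001, -43.346, 1.024, -24.951, 0.011, 0.011, 0.0], 'eef_pos': [0.171, -0.626, 0.23], 'eef_rot': [-3.111, -0.416, 0.001], 'wrist_force': [-0.525, 0.111, -0.081], 'moment': [-0.009, -0.035, 0.081], 'grasp_force': 0.0, 'opening': 0.086}
top [[-0.004, -0.997, 0.083, 0.386], [-1.0, 0.001, -0.025, 0.007], [0.025, -0.083, -0.996, 1.465], [0.0, 0.0, 0.0, 1.0]]
small_connector [142. 208.] 0.51 [0.47  0.348 0.   ]
large_connector [364. 202.] 0.58 [ 0.487 -0.432  0.   ]
large_connector [338. 227.] 0.58 [ 0.4   -0.338  0.   ]
large_connector [339. 201.] 0.46 [ 0.492 -0.345  0.   ]
large_connector [317. 212.] 0.45 [ 0.455 -0.265  0.   ]
pocket1 [252. 164.] 0.72 [ 0.62  -0.037  0.025]
pocket1 [269. 162.] 0.68 [ 0.627 -0.095  0.025]
pocket2 [252. 164.] 0.72 [ 0.62  -0.037  0.025]
pocket2 [269. 162.] 0.68 [ 0.627 -0.095  0.025]
pivot [217. 166.] 0.82 [0.614 0.085 0.025]
handle_mid [264. 222.] 0.5 [ 0.418 -0.073  0.08 ]Traceback (most recent call last):
  File "<stdin>", line 6, in <module>
ValueError: it knows: backnut, caliper, dial_stand, handle, handle_mid, jig, large_connector, lever_valve, pad, parts_cup, pivot, plug_gauge, pocket, ring_gauge, small_connector
```

```bash
python3 - <<'E'
from h import *
p=cv2.imread("pics/top0.png"); cv2.imwrite("pics/top0c.png",cv2.resize(p[120:300,100:420],None,fx=2.5,fy=2.5,interpolation=cv2.INTER_CUBIC))
E
```

```text
(no output)
```

View pics/top0c.png

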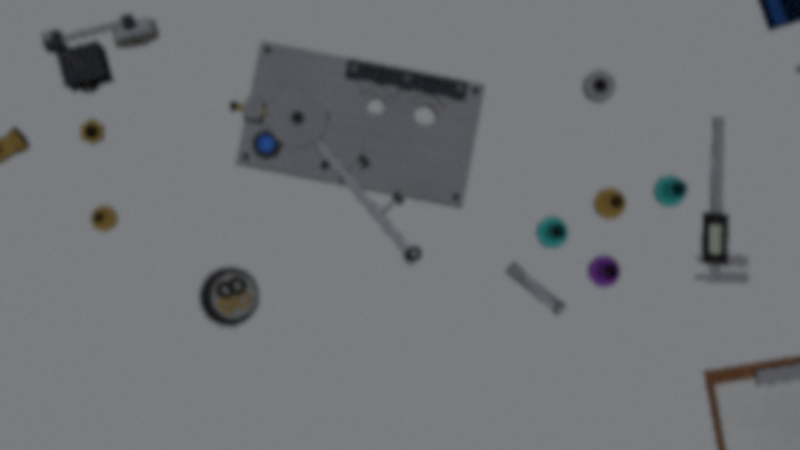

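Top view, in full-frame pixels:
- The brass small connector is at (142,207). The other brass item nearby, at (137,172), is the backnut.
- The only brass large connector is at (344,201). Its look-alikes are turquoise at (321,213) and (367,196) and purple at (342,228).
- The jig yaw is about -0.19 rad, with the handle at about (264,222).

I'm setting out for the small connector.

```bash
python3 -m creep '[{"tx":3,"ty":-3,"tz":-0.5},{"tx":4.4,"ty":-4.3,"tz":-0.5},{"tx":4.4,"ty":-4.3,"tz":-0.5},{"tx":4.4,"ty":-4.3,"tz":-0.5},{"tx":4.4,"ty":-4.3,"tz":-0.5},{"tx":4.4,"ty":-4.3,"tz":-0.5},{"tx":4.4,"ty":-4.3,"tz":-0.5},{"tx":4.4,"ty":-4.3,"tz":-0.5}]' 30
python3 - <<'E'
from h import *
s=ctrl.read_state(); print(s["eef_pos"],s["joint_pos"])
p,d,M=snap("wrist","w1.png"); T=M["world_from_camera"]; print(np.round(T,3))
for l,z in(("pocket1",.025),("pivot",.025),("handle_mid",.08)):
    for o in cams.landmark_of(l,"wrist")[:3]: print(l,np.round(o["at"]),round(o["p"],2),np.round(px2w("wrist",o["at"],z,M=M),4))
E
```

```text
[ 0.17070677 -0.62699033  0.23095238] [ 1.20718037  0.38315792  0.04391123  1.5982233  -0.01790642  1.16120522
 -0.04989994]
[[ 0.263 -0.928 -0.265  0.238]
 [-0.965 -0.253 -0.071 -0.609]
 [-0.001  0.274 -0.962  0.374]
 [ 0.     0.     0.     1.   ]]schema error: expected keys tx, ty, tz, ax, ay, az, fingers
```

```bash
python3 -m creep '[{"tx":3,"ty":-3,"tz":-0.5,"ax":0,"ay":0,"az":0,"fingers":-1},{"tx":4.4,"ty":-4.3,"tz":-0.5,"ax":0,"ay":0,"az":0,"fingers":-1},{"tx":4.4,"ty":-4.3,"tz":-0.5,"ax":0,"ay":0,"az":0,"fingers":-1},{"tx":4.4,"ty":-4.3,"tz":-0.5,"ax":0,"ay":0,"az":0,"fingers":-1},{"tx":4.4,"ty":-4.3,"tz":-0.5,"ax":0,"ay":0,"az":0,"fingers":-1},{"tx":4.4,"ty":-4.3,"tz":-0.5,"ax":0,"ay":0,"az":0,"fingers":-1},{"tx":4.4,"ty":-4.3,"tz":-0.5,"ax":0,"ay":0,"az":0,"fingers":-1},{"tx":4.4,"ty":-4.3,"tz":-0.5,"ax":0,"ay":0,"az":0,"fingers":-1}]' 30
python3 - <<'E'
from h import *
s=ctrl.read_state(); print(s["eef_pos"],s["joint_pos"])
p,d,M=snap("wrist","w1.png"); T=M["world_from_camera"]; print(np.round(T,3))
for l,z in(("pocket1",.025),("pivot",.025),("handle_mid",.08)):
    for o in cams.landmark_of(l,"wrist")[:3]: print(l,np.round(o["at"]),round(o["p"],2),np.round(px2w("wrist",o["at"],z,M=M),4))
E
```

```text
clock: 1.55
eef_pos: [0.4108, -0.2174, 0.272]
eef_rot: [3.113, 0.416, 0.002]
wrist_force: [1.6, -1.4, 0.0]
opening: 0.0856
grasp_force: 0.0
[ 0.41078764 -0.2173595   0.27198055] [ 7.12478725e-01  4.19343609e-03 -3.13605561e-01  1.96465281e+00
  1.92698685e-03  1.17133220e+00 -9.07110313e-01]
[[ 0.263 -0.928 -0.263  0.478]
 [-0.965 -0.252 -0.073 -0.199]
 [ 0.001  0.273 -0.962  0.415]
 [ 0.     0.     0.     1.   ]]
pocket1 [144. 134.] 0.58 [ 0.4104 -0.0551  0.025 ]
handle_mid [143. 133.] 0.9 [ 0.4201 -0.0738  0.08  ]
```

```bash
python3 -m creep '[{"tx":4,"ty":-3,"tz":0,"ax":0,"ay":0,"az":0,"fingers":-1},{"tx":5,"ty":-3.5,"tz":0,"ax":0,"ay":0,"az":0,"fingers":-1},{"tx":5,"ty":-3.5,"tz":-0.5,"ax":0,"ay":0,"az":0,"fingers":-1},{"tx":4,"ty":-3,"tz":-0.5,"ax":0,"ay":0,"az":0,"fingers":-1},{"tx":1,"ty":-1,"tz":0,"ax":0,"ay":0,"az":8.5,"fingers":-1},{"tx":0,"ty":0,"tz":0,"ax":0,"ay":0,"az":9,"fingers":-1},{"tx":0,"ty":0,"tz":0,"ax":0,"ay":0,"az":9,"fingers":-1},{"tx":0,"ty":0,"tz":0,"ax":0,"ay":0,"az":0,"fingers":-1}]' 30
python3 - <<'E'
from h import *
s=ctrl.read_state(); print(s["joint_pos"])
p,d,M=snap("wrist","w2.png"); T=M["world_from_camera"]; print(np.round(T,3))
cv2.imwrite("pics/w2b.png",cv2.convertScaleAbs(p[:,:,::-1],alpha=1.7,beta=0))
for l,z in(("pocket1",.025),("pivot",.025),("handle_mid",.08)):
    for o in cams.landmark_of(l,"wrist")[:3]: print(l,np.round(o["at"]),round(o["p"],2),np.round(px2w("wrist",o["at"],z,M=M),4))
E
```

```text
clock: 2.75
eef_pos: [0.5562, -0.0366, 0.2808]
eef_rot: [3.125, -0.311, -0.001]
wrist_force: [0.7, 0.0, -0.3]
opening: 0.0856
grasp_force: 0.0
[ 0.39380988  0.20027953 -0.455084    1.74654542  0.0942728   1.21711783
 -1.85560478]
[[-0.197 -0.943 -0.27   0.625]
 [-0.98   0.19   0.053 -0.05 ]
 [ 0.001  0.275 -0.961  0.424]
 [ 0.     0.     0.     1.   ]]
pocket1 [292. 117.] 0.8 [ 0.6092 -0.097   0.025 ]
pocket1 [243. 116.] 0.72 [ 0.6238 -0.03    0.025 ]
handle_mid [300. 258.] 0.73 [ 0.4204 -0.0709  0.08  ]
```

View pics/w2b.png

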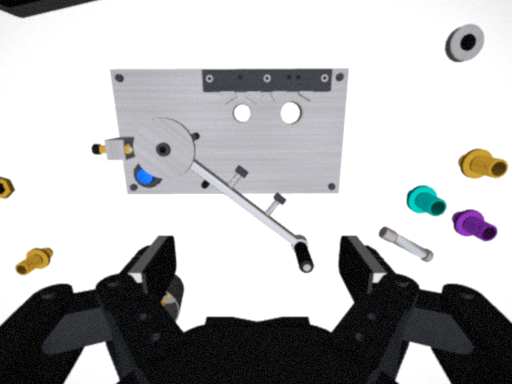

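The wrist view shows the pockets at (242,113) and (290,112), with the jig edges parallel to the image, so the jig yaw is about -0.198. The small connector is at left (33,262), and the handle is at (304,255). Next I go above the small connector.

```bash
python3 -m creep '[{"tx":-1,"ty":-3,"tz":0,"ax":0,"ay":0,"az":-10,"fingers":-1},{"tx":-1,"ty":-3,"tz":0,"ax":0,"ay":0,"az":-10,"fingers":-1},{"tx":-0.5,"ty":-5.5,"tz":0,"ax":0,"ay":0,"az":0,"fingers":-1},{"tx":-0.5,"ty":-5.5,"tz":1,"ax":0,"ay":0,"az":0,"fingers":-1},{"tx":-0.5,"ty":-5.5,"tz":1.5,"ax":0,"ay":0,"az":0,"fingers":-1},{"tx":-0.5,"ty":-5.5,"tz":1.5,"ax":0,"ay":0,"az":0,"fingers":-1},{"tx":-0.5,"ty":-5.5,"tz":2,"ax":0,"ay":0,"az":0,"fingers":-1},{"tx":-0.5,"ty":-5.3,"tz":2,"ax":0,"ay":0,"az":0,"fingers":-1}]' 30
cat >> h.py <<'E'
def toolof(s,w):
    Rm=R.from_rotvec(s["eef_rot"]).as_matrix(); return Rm.T@(np.array(w)-s["eef_pos"])*100
def brass(p,d,M,zlo,zhi,f=None):
    "brass-coloured points of a height band -> circle centre in the world (min enclosing)"
    hsv=cv2.cvtColor(p,cv2.COLOR_RGB2HSV); m=(cv2.inRange(hsv,(14,120,30),(30,255,255))>0)&(d>0)
    v,u=np.nonzero(m); K=np.array(M["mtx"]);T=np.array(M["world_from_camera"])
    z=d[v,u]; P=np.c_[(u-K[0,2])/K[0,0]*z,(v-K[1,2])/K[1,1]*z,z]@T[:3,:3].T+T[:3,3]
    return P[(P[:,2]>zlo)&(P[:,2]<zhi)]
E
python3 - <<'E'
from h import *
s=ctrl.read_state(); print(s["joint_pos"])
p,d,M=snap("wrist"); cv2.imwrite("pics/w3.png",cv2.convertScaleAbs(p[:,:,::-1],alpha=1.7,beta=0))
for o in cams.landmark_of("small_connector","wrist")[:3]: 
    w=px2w("wrist",o["at"],0,M=M);print(np.round(o["at"]),round(o["p"],2),np.round(w,4),toolof(s,w))
P=brass(p,d,M,.0,.07); print(len(P))
for lo,hi in((.015,.028),(.035,.054),(.052,.06)):
    Q=P[(P[:,2]>lo)&(P[:,2]<hi)]
    if len(Q)>5:
        c,r=cv2.minEnclosingCircle((Q[:,:2]*1000).astype(np.float32)); print(lo,len(Q),c,r,np.median(Q,0),np.percentile(P[:,2],[2,98]))
E
```

```text
clock: 3.95
eef_pos: [0.4638, 0.3486, 0.201]
eef_rot: [-3.132, -0.24, -0.002]
wrist_force: [1.2, -0.3, 0.3]
opening: 0.0852
grasp_force: 0.0
[-0.12905502  0.36686027 -0.70682321  1.77213219  0.26525472  1.09866099
 -2.34281494]
[261. 164.] 0.58 [0.4722 0.3454 0.    ] [ 0.7602001   0.44084718 20.10532843]
3006
0.015 1008 (472.4367370605469, 329.49981689453125) 197.43032836914062 [0.54863726 0.46929066 0.02481921] [0.00801304 0.06403471]
0.035 199 (592.873291015625, 320.1229248046875) 175.23150634765625 [0.4815737  0.35274561 0.04327301] [0.00801304 0.06403471]
0.052 163 (546.0517578125, 250.8116912841797) 131.0356903076172 [0.4733543  0.3452499  0.05550254] [0.00801304 0.06403471]
```

View pics/w3.png

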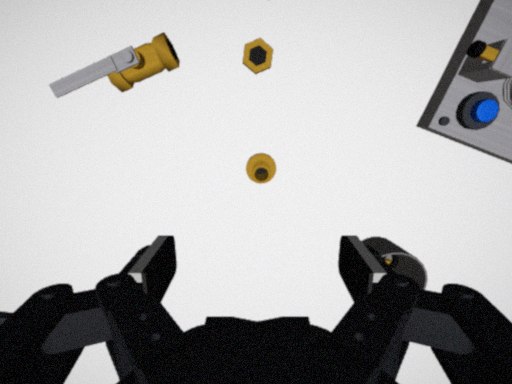

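The small brass connector is alone at (261,167), midway between the fingers, with the backnut at (258,55) well clear. I descend and grip its tube.

```bash
python3 -m creep '[{"tx":0.9,"ty":0.5,"tz":3,"ax":0,"ay":0,"az":0,"fingers":0},{"tx":0,"ty":0,"tz":4,"ax":0,"ay":0,"az":0,"fingers":0},{"tx":0,"ty":0,"tz":4,"ax":0,"ay":0,"az":0,"fingers":0},{"tx":0,"ty":0,"tz":4,"ax":0,"ay":0,"az":0,"fingers":0},{"tx":0,"ty":0,"tz":2,"ax":0,"ay":0,"az":0,"fingers":0},{"tx":0,"ty":0,"tz":0,"ax":0,"ay":0,"az":0,"fingers":1},{"tx":0,"ty":0,"tz":0,"ax":0,"ay":0,"az":0,"fingers":1},{"tx":0,"ty":0,"tz":0,"ax":0,"ay":0,"az":0,"fingers":1}]' 40
```

```text
clock: 5.05
eef_pos: [0.4745, 0.3445, 0.033]
eef_rot: [-3.131, -0.239, -0.004]
wrist_force: [0.3, 0.1, -0.8]
opening: 0.0195
grasp_force: 39.1
```

```bash
python3 -m creep '[{"tx":0,"ty":0,"tz":-4,"ax":0,"ay":0,"az":0,"fingers":1},{"tx":0,"ty":0.5,"tz":-6,"ax":0,"ay":0,"az":0,"fingers":1},{"tx":1.3,"ty":5.5,"tz":-1,"ax":0,"ay":0,"az":0,"fingers":1},{"tx":1.3,"ty":5.7,"tz":-0.5,"ax":0,"ay":0,"az":0,"fingers":1},{"tx":1.3,"ty":5.7,"tz":-0.5,"ax":0,"ay":0,"az":0,"fingers":1},{"tx":1.3,"ty":5.7,"tz":0,"ax":0,"ay":0,"az":0,"fingers":1},{"tx":1.3,"ty":5.7,"tz":0,"ax":0,"ay":0,"az":0,"fingers":1},{"tx":1.3,"ty":5.7,"tz":0,"ax":0,"ay":0,"az":0,"fingers":1}]' 40
python3 - <<'E'
from h import *
s=ctrl.read_state(); print(s["joint_pos"],toolof(s,(.6238,-.03,.1)))
E
```

```text
clock: 6.05
eef_pos: [0.6039, 0.0129, 0.1528]
eef_rot: [3.132, 0.24, 0.004]
wrist_force: [0.5, -0.3, -1.7]
opening: 0.0196
grasp_force: 39.3
[ 0.37229197  0.43976113 -0.57224244  1.75969867  0.27468599  1.01979565
 -1.71924727] [1.29841009 4.53630033 5.28877262]
```

```bash
python3 -m creep '[{"tx":0.4,"ty":1.5,"tz":0,"ax":0,"ay":0,"az":0,"fingers":1},{"tx":0.4,"ty":1.5,"tz":0,"ax":0,"ay":0,"az":0,"fingers":1},{"tx":0.5,"ty":1.5,"tz":0,"ax":0,"ay":0,"az":0,"fingers":1},{"tx":0,"ty":0,"tz":0,"ax":0,"ay":0,"az":7,"fingers":1},{"tx":0,"ty":0,"tz":0,"ax":0,"ay":0,"az":7,"fingers":1},{"tx":0,"ty":0,"tz":0,"ax":0,"ay":0,"az":6,"fingers":1},{"tx":0,"ty":0,"tz":0,"ax":0,"ay":0,"az":0,"fingers":1},{"tx":0,"ty":0,"tz":0,"ax":0,"ay":0,"az":0,"fingers":1}]' 40
python3 - <<'E'
from h import *
s=ctrl.read_state()
p,d,M=snap("wrist"); im=cv2.convertScaleAbs(p[:,:,::-1],alpha=1.7,beta=0); cv2.imwrite("pics/w4.png",im)
K=np.array(M["mtx"]);T=np.array(M["world_from_camera"]);print(K)
for l,z in(("pocket1",.025),("pivot",.025),("small_connector",s["eef_pos"][2]-.033)):
    for o in cams.landmark_of(l,"wrist")[:3]:
        w=px2w("wrist",o["at"],z,M=M);print(l,np.round(o["at"]),round(o["p"],2),np.round(w,4),toolof(s,w))
E
```

```text
clock: 7.05
eef_pos: [0.6226, -0.027, 0.1514]
eef_rot: [-3.127, 0.304, -0.0]
wrist_force: [-0.0, 0.7, -1.0]
opening: 0.0199
grasp_force: 39.4
[[274.64419762   0.         256.95385807]
 [  0.         274.64419762 190.91363249]
 [  0.           0.           1.        ]]
pocket1 [258. 181.] 0.81 [ 0.6259 -0.0284  0.025 ] [ 0.35073513  0.07771676 12.63721945]
pocket1 [323. 179.] 0.8 [ 0.6155 -0.093   0.025 ] [ 0.57091755  6.61493056 12.63494568]
small_connector [257. 222.] 0.7 [ 0.6205 -0.0263  0.1184] [-0.21230015 -0.02782215  3.30001104]
```

View pics/w4.png

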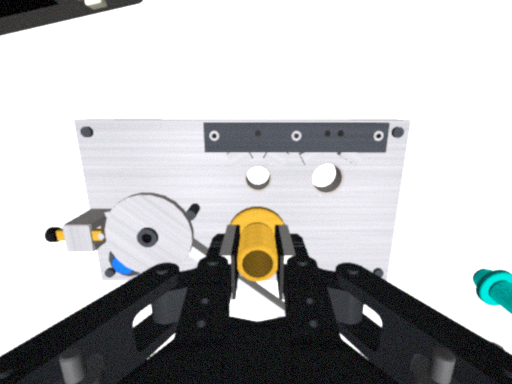

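The wrist view shows the connector held upright at (257,240), with the pocket-one mouth near (258,177) and the pocket-two mouth near (326,177). I refine the mouths using depth.

```bash
cat >> h.py <<'E'
def pockets(d,M,guess,rad=.03):
    K=np.array(M["mtx"]);T=np.array(M["world_from_camera"]); v,u=np.mgrid[0:384,0:512]; v=v.ravel();u=u.ravel(); z=d.ravel()
    ray=np.c_[(u-K[0,2])/K[0,0],(v-K[1,2])/K[1,1],np.ones(u.size)]@T[:3,:3].T
    zw=T[2,3]+ray[:,2]*z; pl=T[:3,3]+ray*((.025-T[2,3])/ray[:,2])[:,None]
    out=[]
    for g in guess:
        m=(np.hypot(*(pl[:,:2]-g).T)<rad)&(z>0); k=m&(zw<.0215)&(zw>-.02); plate=np.median(zw[m&(zw>.02)&(zw<.03)])
        q=pl[k]; c,r=cv2.minEnclosingCircle((q[:,:2]*1000).astype(np.float32)); out.append((k.sum(),plate,q[:,:2].mean(0),np.array(c)/1000,r,np.sqrt(k.sum())))
    return out
E
python3 - <<'E'
from h import *
s=ctrl.read_state(); p,d,M=snap("wrist"); print(s["eef_pos"])
for o in pockets(d,M,[(.625,-.029),(.612,-.096)],.022): print(o, toolof(s,[*o[2],.025]))
E
```

```text
[ 0.62254258 -0.02786922  0.15127915]
(np.int64(430), np.float64(0.025161589124865047), array([ 0.63016119, -0.02826866]), array([ 0.62998694, -0.02821929]), 11.901496887207031, np.float64(20.73644135332772)) [ 0.75597505 -0.10735468 12.62787516]
(np.int64(637), np.float64(0.025060663616741197), array([ 0.61680399, -0.09621271]), array([ 0.61257642, -0.09873572]), 19.142446517944336, np.float64(25.238858928247925)) [ 0.76811785  6.81709064 12.6269213 ]
```

```bash
python3 -m creep '[{"tx":0.4,"ty":-0.1,"tz":1,"ax":0,"ay":0,"az":0,"fingers":1},{"tx":0.5,"ty":0,"tz":2,"ax":0,"ay":0,"az":0,"fingers":1},{"tx":0,"ty":0,"tz":3,"ax":0,"ay":0,"az":0,"fingers":1},{"tx":0,"ty":0,"tz":2.4,"ax":0,"ay":0,"az":0,"fingers":1},{"tx":0,"ty":0,"tz":0.5,"ax":0,"ay":0,"az":0,"fingers":1},{"tx":0,"ty":0,"tz":0.3,"ax":0,"ay":0,"az":0,"fingers":1},{"tx":0,"ty":0,"tz":0.3,"ax":0,"ay":0,"az":0,"fingers":1},{"tx":0,"ty":0,"tz":0.2,"ax":0,"ay":0,"az":0,"fingers":1}]' 40
```

```text
clock: 8.3
eef_pos: [0.6324, -0.0288, 0.0551]
eef_rot: [-3.126, 0.308, -0.003]
wrist_force: [-0.9, -0.1, -1.6]
opening: 0.0196
grasp_force: 39.4
```

```bash
python3 -m creep '[{"tx":0,"ty":0,"tz":0.3,"ax":0,"ay":0,"az":0,"fingers":1},{"tx":0,"ty":0,"tz":0.3,"ax":0,"ay":0,"az":0,"fingers":1},{"tx":0,"ty":0,"tz":0.3,"ax":0,"ay":0,"az":0,"fingers":1},{"tx":0,"ty":0,"tz":0.2,"ax":0,"ay":0,"az":0,"fingers":1},{"tx":0,"ty":0,"tz":0.2,"ax":0,"ay":0,"az":0,"fingers":1},{"tx":0,"ty":0,"tz":0.2,"ax":0,"ay":0,"az":0,"fingers":1},{"tx":0,"ty":0,"tz":0,"ax":0,"ay":0,"az":0,"fingers":1},{"tx":0,"ty":0,"tz":0,"ax":0,"ay":0,"az":0,"fingers":1}]' 40
```

```text
clock: 9.3
eef_pos: [0.6316, -0.0288, 0.0393]
eef_rot: [-3.126, 0.308, -0.0]
wrist_force: [-0.4, -0.7, -1.1]
opening: 0.02
grasp_force: 39.4
```

```bash
python3 -m creep '[{"tx":0,"ty":0,"tz":0,"ax":0,"ay":0,"az":0,"fingers":0.1},{"tx":0,"ty":0,"tz":0,"ax":0,"ay":0,"az":0,"fingers":0.1},{"tx":0,"ty":0,"tz":0,"ax":0,"ay":0,"az":0,"fingers":0.1},{"tx":0,"ty":0,"tz":-2,"ax":0,"ay":0,"az":0,"fingers":0.1},{"tx":0,"ty":0,"tz":-4,"ax":0,"ay":0,"az":0,"fingers":0},{"tx":0,"ty":0,"tz":-5,"ax":0,"ay":0,"az":0,"fingers":-1},{"tx":0,"ty":0,"tz":-4,"ax":0,"ay":0,"az":0,"fingers":-1},{"tx":0,"ty":0,"tz":-2,"ax":0,"ay":0,"az":0,"fingers":-1}]' 40
python3 - <<'E'
from h import *
s=ctrl.read_state()
p,d,M=snap("wrist"); im=cv2.convertScaleAbs(p[:,:,::-1],alpha=1.7,beta=0); cv2.imwrite("pics/w5.png",im)
P=brass(p,d,M,.02,.2); P=P[np.hypot(P[:,0]-.63,P[:,1]+.028)<.05]
for lo,hi in((.026,.036),(.055,.08)):
    Q=P[(P[:,2]>lo)&(P[:,2]<hi)]; c,r=cv2.minEnclosingCircle((Q[:,:2]*1000).astype(np.float32)); print(len(Q),np.round(c,1),r,np.percentile(Q[:,2],[2,50,98]))
for o in pockets(d,M,[(.6168,-.0962)],.022): print(o)
w=(0.492,-0.345,.2);print(s["joint_pos"],toolof(s,w))
E
```

```text
clock: 10.3
eef_pos: [0.6334, -0.0284, 0.2139]
eef_rot: [-3.126, 0.308, -0.01]
wrist_force: [-0.4, -0.9, -0.1]
opening: 0.0854
grasp_force: 0.0
326 [630.9 -28.1] 17.504785537719727 [0.02839657 0.0322198  0.03448884]
169 [631.2 -27.6] 10.4602632522583 [0.05584256 0.06200613 0.06415853]
(np.int64(424), np.float64(0.024968615290317353), array([ 0.6168308 , -0.09621896]), array([ 0.61683362, -0.09607977]), 14.563674926757812, np.float64(20.591260281974))
[ 0.37295266  0.41256589 -0.50043362  1.63894622  0.21451249  1.13844186
 -1.94848992] [-7.6990076  33.81394123  1.30696629]
```

View pics/w5.png

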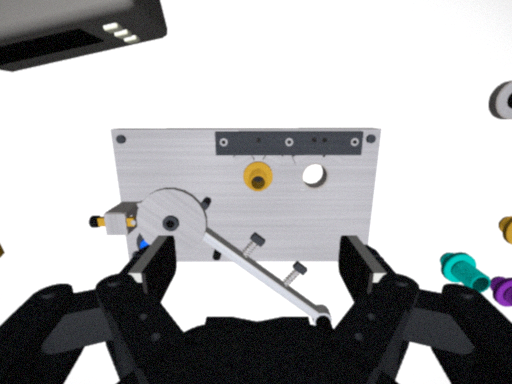

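The small connector is fully seated in pocket one (flange top at z 0.032, centre within 1 mm), and pocket two is at (315,175). Next I go to the brass large connector, which shows at the right edge (508,228), and look closer.

```bash
python3 -m creep '[{"tx":-0.8,"ty":3,"tz":0,"ax":0,"ay":0,"az":0,"fingers":-1},{"tx":-1.4,"ty":5.5,"tz":0,"ax":0,"ay":0,"az":0,"fingers":-1},{"tx":-1.4,"ty":5.8,"tz":0,"ax":0,"ay":0,"az":0,"fingers":-1},{"tx":-1.4,"ty":5.8,"tz":0,"ax":0,"ay":0,"az":0,"fingers":-1},{"tx":-1.4,"ty":5.8,"tz":0,"ax":0,"ay":0,"az":0,"fingers":-1},{"tx":-1.3,"ty":5.5,"tz":0,"ax":0,"ay":0,"az":0,"fingers":-1},{"tx":0,"ty":2.4,"tz":0,"ax":0,"ay":0,"az":0,"fingers":-0.2},{"tx":0,"ty":0,"tz":0,"ax":0,"ay":0,"az":0,"fingers":-0.2}]' 40
python3 - <<'E'
from h import *
s=ctrl.read_state()
p,d,M=snap("wrist"); im=cv2.convertScaleAbs(p[:,:,::-1],alpha=1.7,beta=0); cv2.imwrite("pics/w6.png",im)
for o in cams.landmark_of("large_connector","wrist")[:4]: 
    w=px2w("wrist",o["at"],0,M=M);print(np.round(o["at"]),round(o["p"],2),np.round(w,4),toolof(s,w))
P=brass(p,d,M,.01,.075); P=P[np.hypot(P[:,0]-.49,P[:,1]+.345)<.06]
for lo,hi in((.023,.029),(.058,.066)):
    Q=P[(P[:,2]>lo)&(P[:,2]<hi)]; c,r=cv2.minEnclosingCircle((Q[:,:2]*1000).astype(np.float32)); print(len(Q),np.round(c,1),r,toolof(s,[c[0]/1000,c[1]/1000,.033]))
E
```

```text
clock: 11.35
eef_pos: [0.4875, -0.3478, 0.2077]
eef_rot: [-3.125, 0.318, 0.004]
wrist_force: [0.2, 0.6, -0.1]
opening: 0.0522
grasp_force: 0.0
[260. 164.] 0.96 [ 0.4916 -0.3524  0.    ] [ 0.54890434  0.36584317 20.76860231]
[326. 138.] 0.87 [ 0.5078 -0.4396  0.    ] [ 3.89046302  8.58508279 20.75827519]
[265. 234.] 0.63 [ 0.3949 -0.3403 -0.    ] [-9.16499144  1.12226715 20.79600783]
[210. 205.] 0.61 [ 0.4508 -0.2754  0.    ] [-4.99615262 -6.35610203 20.78500544]
435 [ 490.9 -353.8] 21.235923767089844 [ 0.50277736  0.51527313 17.46870375]
208 [ 490.9 -353. ] 13.092135429382324 [ 0.48845497  0.4402659  17.46875223]
```

View pics/w6.png

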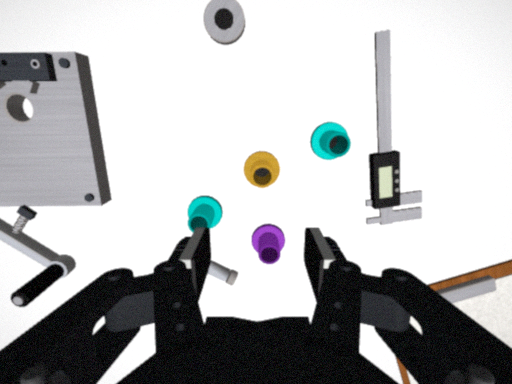

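The large connector is the brass one at (262,170). Its look-alikes, turquoise at (205,212) and (330,140) and purple at (268,243), differ only in colour. This close view confirms it, so I descend and grip.

```bash
python3 -m creep '[{"tx":0.5,"ty":0.5,"tz":3,"ax":0,"ay":0,"az":0,"fingers":-0.2},{"tx":0,"ty":0,"tz":4,"ax":0,"ay":0,"az":0,"fingers":-0.2},{"tx":0,"ty":0,"tz":4.5,"ax":0,"ay":0,"az":0,"fingers":-0.2},{"tx":0,"ty":0,"tz":4,"ax":0,"ay":0,"az":0,"fingers":-0.2},{"tx":0,"ty":0,"tz":2,"ax":0,"ay":0,"az":0,"fingers":-0.2},{"tx":0,"ty":0,"tz":0,"ax":0,"ay":0,"az":0,"fingers":1},{"tx":0,"ty":0,"tz":0,"ax":0,"ay":0,"az":0,"fingers":1},{"tx":0,"ty":0,"tz":0,"ax":0,"ay":0,"az":0,"fingers":1}]' 50
python3 - <<'E'
from h import *
s=ctrl.read_state(); print(toolof(s,(.617,-.0965,.14)))
E
```

```text
clock: 12.45
eef_pos: [0.4951, -0.3516, 0.0359]
eef_rot: [3.125, -0.308, 0.004]
wrist_force: [1.0, 0.0, -2.4]
opening: 0.0251
grasp_force: 48.8
[  6.99624098 -27.39222234 -10.41961424]
```

```bash
python3 -m creep '[{"tx":0,"ty":0,"tz":-4,"ax":0,"ay":0,"az":0,"fingers":1},{"tx":0,"ty":-0.5,"tz":-6,"ax":0,"ay":0,"az":0,"fingers":1},{"tx":1.2,"ty":-4.5,"tz":-1.5,"ax":0,"ay":0,"az":0,"fingers":1},{"tx":1.4,"ty":-5.7,"tz":0,"ax":0,"ay":0,"az":0,"fingers":1},{"tx":1.4,"ty":-5.7,"tz":0,"ax":0,"ay":0,"az":0,"fingers":1},{"tx":1.4,"ty":-5.5,"tz":0,"ax":0,"ay":0,"az":0,"fingers":1},{"tx":1.4,"ty":-4,"tz":0,"ax":0,"ay":0,"az":0,"fingers":1},{"tx":0.2,"ty":-1.5,"tz":0,"ax":0,"ay":0,"az":0,"fingers":1}]' 50
python3 - <<'E'
from h import *
s=ctrl.read_state(); print(s["eef_pos"])
p,d,M=snap("wrist")
for o in pockets(d,M,[(.617,-.0963)],.022): print(o,toolof(s,[*o[2],.025]))
zt=s["eef_pos"][2]
P=brass(p,d,M,zt-.04,zt+.05); P=P[np.hypot(*(P[:,:2]-s["eef_pos"][:2]).T)<.05]
Rm=R.from_rotvec(s["eef_rot"]).as_matrix(); Q=(P-s["eef_pos"])@Rm*100
for lo,hi in((-3.2,-2.3),(.3,1.3)):
    q=Q[(Q[:,2]>lo)&(Q[:,2]<hi)]
    if len(q)>5: print(lo,len(q),cv2.minEnclosingCircle(q[:,:2].astype(np.float32)),q[:,:2].min(0),q[:,:2].max(0))
for o in cams.landmark_of("large_connector","wrist")[:3]: print(np.round(o["at"]),o["p"],toolof(s,px2w("wrist",o["at"],zt-.036,M=M)))
E
```

```text
clock: 13.45
eef_pos: [0.6179, -0.0912, 0.1507]
eef_rot: [-3.125, 0.299, -0.004]
wrist_force: [-0.2, -0.6, -1.8]
opening: 0.025
grasp_force: 49.3
[ 0.61790814 -0.09123195  0.15070961]
(np.int64(628), np.float64(0.02505429433015663), array([ 0.6167236 , -0.09676787]), array([ 0.6164519 , -0.09680382]), 14.689435005187988, np.float64(25.059928172283335)) [-0.04303953  0.59857665 12.56938363]
-3.2 1199 ((-0.04718112573027611, -0.03175896778702736), 1.414729118347168) [-1.34992922 -1.32068012] [1.25930864 1.20069546]
0.3 1301 ((0.6313592195510864, 0.05163979530334473), 1.9511866569519043) [-1.20935814 -1.89841152] [2.00638119 2.0016912 ]
[426. 281.] 0.96 [-5.07110358 12.60486032  3.55453819]
[488. 311.] 0.88 [-7.7199269  17.82532768  3.53431185]
[259. 221.] 0.56 [-0.31253149  0.07584434  3.59903635]
```

```bash
python3 -m creep '[{"tx":0.1,"ty":0.6,"tz":1,"ax":0,"ay":0,"az":0,"fingers":1},{"tx":0,"ty":0,"tz":2,"ax":0,"ay":0,"az":0,"fingers":1},{"tx":0,"ty":0,"tz":3,"ax":0,"ay":0,"az":0,"fingers":1},{"tx":0,"ty":0,"tz":2,"ax":0,"ay":0,"az":0,"fingers":1},{"tx":0,"ty":0,"tz":0.5,"ax":0,"ay":0,"az":0,"fingers":1},{"tx":0,"ty":0,"tz":0.3,"ax":0,"ay":0,"az":0,"fingers":1},{"tx":0,"ty":0,"tz":0.2,"ax":0,"ay":0,"az":0,"fingers":1},{"tx":0,"ty":0,"tz":0.2,"ax":0,"ay":0,"az":0,"fingers":1}]' 50
python3 - <<'E'
from h import *
s=ctrl.read_state(); print(s["eef_pos"],toolof(s,(.6170,-.0966,.043)))
E
```

```text
clock: 14.55
eef_pos: [0.6173, -0.1022, 0.059]
eef_rot: [3.126, -0.308, 0.004]
wrist_force: [-2.8, 0.4, 6.8]
opening: 0.0247
grasp_force: 50.5
[ 0.61727924 -0.10216073  0.05900301] [-0.14014136 -0.54001392  1.5999078 ]
```

It overshot by about 5 mm in y and touched the plate lightly. I lift slightly, correct and go down again.

```bash
python3 -m creep '[{"tx":0,"ty":0,"tz":-0.6,"ax":0,"ay":0,"az":0,"fingers":1},{"tx":0,"ty":-0.3,"tz":0,"ax":0,"ay":0,"az":0,"fingers":1},{"tx":0,"ty":-0.2,"tz":0,"ax":0,"ay":0,"az":0,"fingers":1},{"tx":0,"ty":0,"tz":0,"ax":0,"ay":0,"az":0,"fingers":1},{"tx":0,"ty":0,"tz":0,"ax":0,"ay":0,"az":0,"fingers":1},{"tx":0,"ty":0,"tz":0,"ax":0,"ay":0,"az":0,"fingers":1},{"tx":0,"ty":0,"tz":0,"ax":0,"ay":0,"az":0,"fingers":1},{"tx":0,"ty":0,"tz":0,"ax":0,"ay":0,"az":0,"fingers":1}]' 50
python3 - <<'E'
from h import *
s=ctrl.read_state(); print(s["eef_pos"],toolof(s,(.6170,-.0966,.043)))
p,d,M=snap("wrist");zt=s["eef_pos"][2]
P=brass(p,d,M,zt-.04,zt+.05); P=P[np.hypot(*(P[:,:2]-s["eef_pos"][:2]).T)<.05]
Rm=R.from_rotvec(s["eef_rot"]).as_matrix(); Q=(P-s["eef_pos"])@Rm*100
for lo,hi in((-3.2,-2.3),(.3,1.3)):
    q=Q[(Q[:,2]>lo)&(Q[:,2]<hi)]
    if len(q)>5: print(lo,len(q),q[:,:2].min(0),q[:,:2].max(0))
E
```

```text
clock: 15.55
eef_pos: [0.6169, -0.0973, 0.0633]
eef_rot: [3.126, -0.309, 0.0]
wrist_force: [0.1, -0.1, -1.5]
opening: 0.0248
grasp_force: 49.7
[ 0.6169229  -0.09734938  0.06328317] [-0.0071573  -0.07506657  2.02831469]
-3.2 1202 [-1.35677371 -1.31960025] [1.26815716 1.19732077]
0.3 1295 [-1.22596693 -1.89866153] [1.99241388 1.99072162]
```

```bash
python3 -m creep '[{"tx":0.1,"ty":-0.1,"tz":0.3,"ax":0,"ay":0,"az":0,"fingers":1},{"tx":0,"ty":0,"tz":0.3,"ax":0,"ay":0,"az":0,"fingers":1},{"tx":0,"ty":0,"tz":0.3,"ax":0,"ay":0,"az":0,"fingers":1},{"tx":0,"ty":0,"tz":0.1,"ax":0,"ay":0,"az":0,"fingers":1},{"tx":0,"ty":0,"tz":0,"ax":0,"ay":0,"az":0,"fingers":1},{"tx":0,"ty":0,"tz":0,"ax":0,"ay":0,"az":0,"fingers":1},{"tx":0,"ty":0,"tz":0,"ax":0,"ay":0,"az":0,"fingers":1},{"tx":0,"ty":0,"tz":0,"ax":0,"ay":0,"az":0,"fingers":1}]' 50
```

```text
clock: 16.6
eef_pos: [0.6182, -0.0965, 0.0534]
eef_rot: [3.126, -0.309, 0.0]
wrist_force: [0.7, -0.3, -1.9]
opening: 0.025
grasp_force: 49.7
```

```bash
python3 -m creep '[{"tx":0,"ty":0,"tz":0.3,"ax":0,"ay":0,"az":0,"fingers":1},{"tx":0,"ty":0,"tz":0.3,"ax":0,"ay":0,"az":0,"fingers":1},{"tx":0,"ty":0,"tz":0.3,"ax":0,"ay":0,"az":0,"fingers":1},{"tx":0,"ty":0,"tz":0.2,"ax":0,"ay":0,"az":0,"fingers":1},{"tx":0,"ty":0,"tz":0,"ax":0,"ay":0,"az":0,"fingers":1},{"tx":0,"ty":0,"tz":0,"ax":0,"ay":0,"az":0,"fingers":1},{"tx":0,"ty":0,"tz":0,"ax":0,"ay":0,"az":0,"fingers":0.2},{"tx":0,"ty":0,"tz":0,"ax":0,"ay":0,"az":0,"fingers":0.2}]' 50
```

```text
clock: 17.6
eef_pos: [0.6188, -0.0964, 0.0426]
eef_rot: [-3.126, 0.308, -0.002]
wrist_force: [-0.0, -0.3, 0.5]
opening: 0.0343
grasp_force: 0.0
```

```bash
python3 -m creep '[{"tx":0,"ty":0,"tz":0,"ax":0,"ay":0,"az":0,"fingers":0.1},{"tx":0,"ty":0,"tz":-2,"ax":0,"ay":0,"az":0,"fingers":0.1},{"tx":0,"ty":0,"tz":-4,"ax":0,"ay":0,"az":0,"fingers":0.1},{"tx":0,"ty":0,"tz":-5,"ax":0,"ay":0,"az":0,"fingers":0},{"tx":0,"ty":0,"tz":-4,"ax":0,"ay":0,"az":0,"fingers":-1},{"tx":0,"ty":0,"tz":-2,"ax":0,"ay":0,"az":0,"fingers":-1},{"tx":0,"ty":0,"tz":0,"ax":0,"ay":0,"az":0,"fingers":-1},{"tx":0,"ty":0,"tz":0,"ax":0,"ay":0,"az":0,"fingers":-1}]' 50
python3 - <<'E'
from h import *
s=ctrl.read_state()
p,d,M=snap("wrist"); im=cv2.convertScaleAbs(p[:,:,::-1],alpha=1.7,beta=0); cv2.imwrite("pics/w7.png",im)
P0=brass(p,d,M,.02,.2)
for g in((.631,-.028),(.617,-.0966)):
  P=P0[np.hypot(P0[:,0]-g[0],P0[:,1]-g[1])<.034]
  for lo,hi in((.027,.037),(.058,.08)):
    Q=P[(P[:,2]>lo)&(P[:,2]<hi)]; c,r=cv2.minEnclosingCircle((Q[:,:2]*1000).astype(np.float32)); print(len(Q),np.round(c,1),r,np.percentile(Q[:,2],[2,50,98]))
for l,z in(("handle_mid",.08),("handle",.045),("pivot",.025)):
  for o in cams.landmark_of(l,"wrist")[:2]: w=px2w("wrist",o["at"],z,M=M); print(l,np.round(o["at"]),round(o["p"],2),np.round(w,4),toolof(s,w))
print(s["joint_pos"])
E
```

```text
clock: 18.6
eef_pos: [0.6167, -0.0965, 0.2103]
eef_rot: [-3.126, 0.308, 0.005]
wrist_force: [0.2, -0.1, -0.7]
opening: 0.0858
grasp_force: 0.0
372 [630.7 -28.8] 17.523292541503906 [0.02867421 0.03223114 0.0363853 ]
149 [631.  -27.8] 10.402726173400879 [0.05849811 0.06221281 0.06401729]
495 [615.7 -96.8] 21.438213348388672 [0.02850014 0.03312066 0.03609837]
281 [615.7 -96.4] 13.226038932800293 [0.05880903 0.06811997 0.06997019]
handle_mid [450.  96.] 0.6 [ 0.6642 -0.2906  0.08  ] [ 8.49675685 18.10357359 13.01030504]
handle [271. 320.] 0.45 [ 0.4175 -0.0755  0.045 ] [-19.88610954   1.82340779  16.60276526]
pivot [123. 211.] 0.77 [0.5999 0.0802 0.025 ] [ -5.03753564 -17.00102178  18.54559782]
[ 0.45619108  0.39649106 -0.46132807  1.66071505  0.19069043  1.13276343
 -1.82348743]
```

View pics/w7.png

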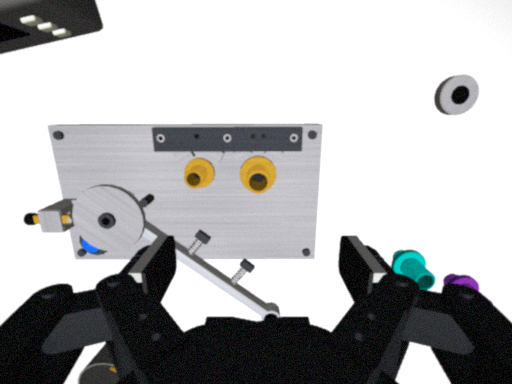

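Both connectors are seated: small at (199,173), large at (258,174), with flange tops at z 0.032 and 0.033. The handle is at about (271,315), hidden behind the gripper. I move over it and turn so the fingers close along the push direction.

```bash
python3 -m creep '[{"tx":-3.5,"ty":0.3,"tz":0,"ax":0,"ay":0,"az":0,"fingers":-1},{"tx":-5.4,"ty":0.5,"tz":0,"ax":0,"ay":0,"az":0,"fingers":-1},{"tx":-5.4,"ty":0.5,"tz":0,"ax":0,"ay":0,"az":0,"fingers":-1},{"tx":-5.3,"ty":0.4,"tz":0,"ax":0,"ay":0,"az":0,"fingers":-1},{"tx":0,"ty":0,"tz":0,"ax":0,"ay":0,"az":-10.7,"fingers":-1},{"tx":0,"ty":0,"tz":0,"ax":0,"ay":0,"az":-10.7,"fingers":-1},{"tx":0,"ty":0,"tz":0,"ax":0,"ay":0,"az":-10.7,"fingers":-1},{"tx":0,"ty":0,"tz":0,"ax":0,"ay":0,"az":-10.7,"fingers":-1}]' 50
python3 -m creep '[{"tx":0,"ty":0,"tz":0,"ax":0,"ay":0,"az":-10.7,"fingers":-1},{"tx":0,"ty":0,"tz":0,"ax":0,"ay":0,"az":-10.7,"fingers":-1},{"tx":0,"ty":0,"tz":0,"ax":0,"ay":0,"az":-10.7,"fingers":-1},{"tx":0,"ty":0,"tz":0,"ax":0,"ay":0,"az":0,"fingers":-1},{"tx":0,"ty":0,"tz":0,"ax":0,"ay":0,"az":0,"fingers":-1},{"tx":0,"ty":0,"tz":0,"ax":0,"ay":0,"az":0,"fingers":-1},{"tx":0,"ty":0,"tz":0,"ax":0,"ay":0,"az":0,"fingers":-1},{"tx":0,"ty":0,"tz":0,"ax":0,"ay":0,"az":0,"fingers":-1}]' 50
python3 - <<'E'
from h import *
s=ctrl.read_state(); print(s["joint_pos"])
p,d,M=snap("wrist"); im=cv2.convertScaleAbs(p[:,:,::-1],alpha=1.7,beta=0); cv2.imwrite("pics/w8.png",im)
for l,z in(("handle_mid",.08),("handle",.045),("pivot",.025)):
  for o in cams.landmark_of(l,"wrist")[:2]: w=px2w("wrist",o["at"],z,M=M); print(l,np.round(o["at"]),round(o["p"],2),np.round(w,4),toolof(s,w))
E
```

```text
clock: 19.8
eef_pos: [0.422, -0.0747, 0.2117]
eef_rot: [-3.02, -0.863, 0.002]
wrist_force: [1.6, -0.9, -0.5]
opening: 0.0855
grasp_force: 0.0
clock: 20.8
eef_pos: [0.4226, -0.0748, 0.2123]
eef_rot: [-2.67, -1.656, -0.0]
wrist_force: [-0.2, 0.4, 0.1]
opening: 0.0852
grasp_force: 0.0
[ 5.91113201e-01  1.17353752e-03 -5.06188194e-01  2.09951347e+00
  6.31104362e-04  1.04103370e+00 -3.75987188e-01]
handle_mid [253. 185.] 0.95 [ 0.4189 -0.0748  0.08  ] [-0.16421537 -0.33184611 13.22828134]
handle [255. 176.] 0.79 [ 0.4203 -0.074   0.045 ] [-0.02391484 -0.23706605 16.72828636]
handle [484. 260.] 0.45 [ 0.6313 -0.3     0.045 ] [-10.89305577  28.70593357  16.72822116]
pivot [407.  55.] 0.34 [ 0.6285 -0.0307  0.025 ] [13.10936278 16.49050577 18.72882594]
pivot [256. 178.] 0.16 [ 0.4178 -0.0815  0.025 ] [-0.80536797 -0.1322877  18.72826406]
```

View pics/w8.png

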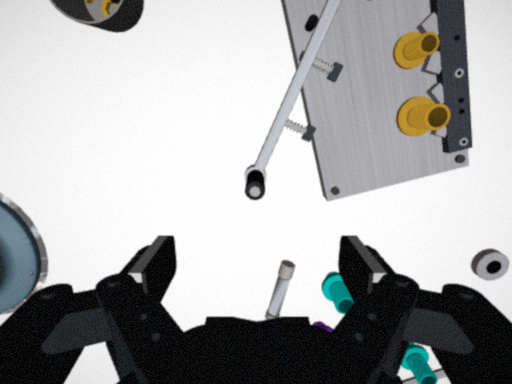

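The handle top is at (255,188), midway between the fingers. I lower to z of about 0.061 and grip.

```bash
python3 -m creep '[{"tx":0,"ty":-0.2,"tz":3,"ax":0,"ay":0,"az":0,"fingers":-1},{"tx":0,"ty":0,"tz":4,"ax":0,"ay":0,"az":0,"fingers":-0.5},{"tx":0,"ty":0,"tz":4,"ax":0,"ay":0,"az":0,"fingers":-0.5},{"tx":0,"ty":0,"tz":3,"ax":0,"ay":0,"az":0,"fingers":-0.5},{"tx":0,"ty":0,"tz":1,"ax":0,"ay":0,"az":0,"fingers":0},{"tx":0,"ty":0,"tz":0,"ax":0,"ay":0,"az":0,"fingers":1},{"tx":0,"ty":0,"tz":0,"ax":0,"ay":0,"az":0,"fingers":1},{"tx":0,"ty":0,"tz":0,"ax":0,"ay":0,"az":0,"fingers":1}]' 40
python3 - <<'E'
from h import *
s=ctrl.read_state(); piv=np.array([.6058,.0785])
for q in (.1,.2,.3,.4,.5,.6,.65,.69):
    a=-1.766-.68+q; print(q,np.round(toolof(s,[*(piv+.24*np.array([np.cos(a),np.sin(a)])),s["eef_pos"][2]]),2))
E
```

```text
clock: 22.0
eef_pos: [0.4208, -0.0734, 0.063]
eef_rot: [2.669, 1.656, 0.001]
wrist_force: [-2.0, 1.8, 1.7]
opening: 0.0187
grasp_force: 39.1
0.1 [-0.99  2.39  0.  ]
0.2 [-1.62  4.7   0.  ]
0.3 [-2.01  7.07  0.  ]
0.4 [-2.17  9.46  0.  ]
0.5 [-2.09 11.86  0.  ]
0.6 [-1.76 14.24  0.  ]
0.65 [-1.510e+00  1.541e+01  1.000e-02]
0.69 [-1.270e+00  1.634e+01  1.000e-02]
```

```bash
python3 -m creep '[{"tx":-0.5,"ty":1.2,"tz":0,"ax":0,"ay":0,"az":0,"fingers":1},{"tx":-0.5,"ty":1.2,"tz":0,"ax":0,"ay":0,"az":0,"fingers":1},{"tx":-0.3,"ty":1.15,"tz":0,"ax":0,"ay":0,"az":0,"fingers":1},{"tx":-0.3,"ty":1.15,"tz":0,"ax":0,"ay":0,"az":0,"fingers":1},{"tx":-0.2,"ty":1.2,"tz":0,"ax":0,"ay":0,"az":0,"fingers":1},{"tx":-0.2,"ty":1.2,"tz":0,"ax":0,"ay":0,"az":0,"fingers":1},{"tx":-0.1,"ty":1.2,"tz":0,"ax":0,"ay":0,"az":0,"fingers":1},{"tx":-0.1,"ty":1.2,"tz":0,"ax":0,"ay":0,"az":0,"fingers":1}]' 40
cat >> h.py <<'E'
def arm():
    s=ctrl.read_state(); piv=np.array([.6058,.0785]); v=s["eef_pos"][:2]-piv
    print("q",np.arctan2(v[1],v[0])+1.766+.68,"r",np.hypot(*v),s["wrist_force"],s["clock"])
    for q in (.5,.55,.6,.65,.68,.69):
        a=-1.766-.68+q; print(q,np.round(toolof(s,[*(piv+.24*np.array([np.cos(a),np.sin(a)])),.062]),2))
E
python3 -c "from h import *; arm()"
```

```text
clock: 23.0
eef_pos: [0.4975, -0.1343, 0.0629]
eef_rot: [-2.668, -1.657, -0.003]
wrist_force: [-2.8, 7.8, 6.6]
opening: 0.0189
grasp_force: 39.7
q 0.40449892438531554 r 0.23879198528842363 [-2.82650844  7.84901739  6.57630278] 23.0
0.5 [-0.04  2.29  0.09]
0.55 [0.09 3.48 0.09]
0.6 [0.28 4.67 0.09]
0.65 [0.53 5.84 0.09]
0.68 [0.71 6.54 0.09]
0.69 [0.77 6.77 0.09]
```

```bash
python3 -m creep '[{"tx":0,"ty":0.6,"tz":0,"ax":0,"ay":0,"az":0,"fingers":1},{"tx":0,"ty":0.6,"tz":0,"ax":0,"ay":0,"az":0,"fingers":1},{"tx":0,"ty":0.6,"tz":0,"ax":0,"ay":0,"az":0,"fingers":1},{"tx":0,"ty":0.6,"tz":0,"ax":0,"ay":0,"az":0,"fingers":1},{"tx":0,"ty":0.6,"tz":0,"ax":0,"ay":0,"az":0,"fingers":1},{"tx":0.1,"ty":0.6,"tz":0,"ax":0,"ay":0,"az":0,"fingers":1},{"tx":0.1,"ty":0.6,"tz":0,"ax":0,"ay":0,"az":0,"fingers":1},{"tx":0.1,"ty":0.6,"tz":0,"ax":0,"ay":0,"az":0,"fingers":1}]' 50
python3 -c "from h import *; arm()"
```

```text
clock: 24.0
eef_pos: [0.5396, -0.1507, 0.0629]
eef_rot: [-2.663, -1.657, 0.001]
wrist_force: [-5.7, 9.5, 9.1]
opening: 0.019
grasp_force: 49.0
q 0.5941333804695325 r 0.23853578767085856 [-5.73179437  9.45329859  9.1040103 ] 24.0
0.5 [-0.44 -2.21  0.1 ]
0.55 [-0.31 -1.02  0.09]
0.6 [-0.12  0.16  0.09]
0.65 [0.13 1.34 0.08]
0.68 [0.3  2.04 0.08]
0.69 [0.37 2.27 0.08]
```

```bash
python3 -m creep '[{"tx":0,"ty":0.4,"tz":0,"ax":0,"ay":0,"az":0,"fingers":1},{"tx":0.1,"ty":0.4,"tz":0,"ax":0,"ay":0,"az":0,"fingers":1},{"tx":0.1,"ty":0.4,"tz":0,"ax":0,"ay":0,"az":0,"fingers":1},{"tx":0.1,"ty":0.4,"tz":0,"ax":0,"ay":0,"az":0,"fingers":1},{"tx":0.1,"ty":0.4,"tz":0,"ax":0,"ay":0,"az":0,"fingers":1},{"tx":0,"ty":0.2,"tz":0,"ax":0,"ay":0,"az":0,"fingers":1},{"tx":0,"ty":0,"tz":0,"ax":0,"ay":0,"az":0,"fingers":1},{"tx":0,"ty":0,"tz":0,"ax":0,"ay":0,"az":0,"fingers":1}]' 50
python3 - <<'E'
from h import *
arm()
s=ctrl.read_state(); p,d,M=snap("wrist"); im=cv2.convertScaleAbs(p[:,:,::-1],alpha=1.7,beta=0); cv2.imwrite("pics/w9.png",im)
P0=brass(p,d,M,.02,.2)
for g in((.631,-.028),(.617,-.0966)):
  P=P0[np.hypot(P0[:,0]-g[0],P0[:,1]-g[1])<.034]
  for lo,hi in((.027,.037),(.058,.08)):
    Q=P[(P[:,2]>lo)&(P[:,2]<hi)]
    if len(Q)>5: c,r=cv2.minEnclosingCircle((Q[:,:2]*1000).astype(np.float32)); print(len(Q),np.round(c,1),r,np.percentile(Q[:,2],[2,50,98]))
E
```

```text
clock: 25.0
eef_pos: [0.559, -0.1554, 0.0627]
eef_rot: [-2.659, -1.655, 0.007]
wrist_force: [-9.9, 10.4, 14.6]
opening: 0.0187
grasp_force: 49.8
q 0.6779337202347052 r 0.23853260676671673 [-9.92276364 10.44608796 14.56588067] 25.0
0.5 [-0.87 -4.16  0.11]
0.55 [-0.74 -2.97  0.1 ]
0.6 [-0.55 -1.79  0.09]
0.65 [-0.31 -0.61  0.08]
0.68 [-0.13  0.09  0.07]
0.69 [-0.07  0.32  0.07]
98 [622.8 -41.2] 7.810773849487305 [0.02761763 0.03022416 0.03325636]
1861 [618.1 -95. ] 22.990713119506836 [0.02875678 0.03323167 0.03509201]
1441 [617.  -95.6] 13.25236701965332 [0.0589459  0.06826625 0.07021105]
```

View pics/w9.png

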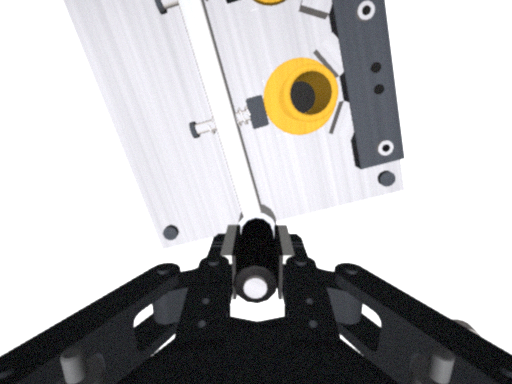

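Pad two is pressing on the large connector at (257,112), and the arm is close to square at about 0.678 rad. I hold for a second to check it is steady, then hand in.

```bash
python3 -m creep '[{"tx":0,"ty":0,"tz":0,"ax":0,"ay":0,"az":0,"fingers":1},{"tx":0,"ty":0,"tz":0,"ax":0,"ay":0,"az":0,"fingers":1},{"tx":0,"ty":0,"tz":0,"ax":0,"ay":0,"az":0,"fingers":1},{"tx":0,"ty":0,"tz":0,"ax":0,"ay":0,"az":0,"fingers":1},{"tx":0,"ty":0,"tz":0,"ax":0,"ay":0,"az":0,"fingers":1},{"tx":0,"ty":0,"tz":0,"ax":0,"ay":0,"az":0,"fingers":1},{"tx":0,"ty":0,"tz":0,"ax":0,"ay":0,"az":0,"fingers":1},{"tx":0,"ty":0,"tz":0,"ax":0,"ay":0,"az":0,"fingers":1}]' 50
python3 - <<'E'
from h import *
arm()
p,d,M=snap("top")
for o in cams.landmark_of("small_connector","top")[:3]: print(o, px2w("top",o["at"],.007,M=M))
v=ctrl.read_state()["eef_pos"]
if abs(v[0]-.559)<.003 and abs(v[1]+.1554)<.003: print(job.hand_in())
E
```

```text
clock: 26.05
eef_pos: [0.5591, -0.1554, 0.0627]
eef_rot: [-2.659, -1.655, 0.007]
wrist_force: [-9.1, 11.0, 15.0]
opening: 0.0188
grasp_force: 49.8
q 0.6779392505633167 r 0.23850214745448411 [-9.14041017 11.02556282 15.01562338] 26.05
0.5 [-0.87 -4.16  0.11]
0.55 [-0.74 -2.97  0.1 ]
0.6 [-0.56 -1.79  0.09]
0.65 [-0.31 -0.61  0.08]
0.68 [-0.13  0.09  0.07]
0.69 [-0.07  0.32  0.07]
{'at': [252.3, 164.9], 'p': 0.34} [ 0.62021564 -0.03755823  0.007     ]
the job is handed in; nothing more can be done
None
```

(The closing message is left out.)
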